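# Tumble a vial block wells-up over a step and load it in the sampler tray

## Task

The blue vial block is lying on its side with its wells looking sideways. Set it on the grey step with the wells turned away from the yellow edge and tumble it over that edge, so that it rolls a quarter turn and stands on the bench just beyond with its wells up; let go of it there. Then take hold of it again and set it down gently in the white tray, wells up and flat on the floor inside the rim, leaving the other things on the bench where they are.

Things in the scene. Friction and masses are not known exactly. Their poses are not given: they have to be found in the camera images.
- block: Blue metal vial block, 0.45 to 0.75 kg, a box 56 x 88 x 46 mm along its own x, y, z; origin at its centre. Its -x face has eight open wells, its +x face a blank white label. It starts on the bench on an 88 x 56 mm side, own z up, wells roughly towards the robot. Wells up means own -x up; it then stands 56 mm tall. Grip it across its 56 mm (at the start) or its 46 mm (wells up): 88 mm is too long.
- block_wells (a point): Middle of the block's face with the wells (2 rows of 4, 12.5 mm wide, 40 mm deep), 28 mm from the block's centre along its own -x; axes as the block's.
- step: Fixed grey step on the bench (height 0), a solid plate 130 x 160 x 20 mm along its own x, y, z; origin at the centre of its underside. Its 160 mm edge on the +x side, away from the robot, is painted yellow; the bench beyond is clear for 100 mm.
- step_edge (a point): Middle of the yellow edge, at the step's top: 65 mm along the step's own +x from its middle, 20 mm above the bench. Axes as the step's; +x points square out over it. A block pushed slowly over the edge tips as its centre passes it and mostly rolls the whole quarter turn by itself; it may also stop leaning at about 45 degrees, leading lower edge on the bench, underside on the yellow edge; pushing its upper part on then rolls it the rest.
- tray: Fixed white tray with a black floor and a low rim; outside 72 x 114 x 14 mm along its own x, y, z; origin at the centre of its underside. Inside the rim 56 x 98 mm, floor 8 mm above the bench, rim 6 mm above the floor. The block fits in wells up with 5 mm of play on each side, its 46 mm along the tray's x and its 88 mm along the tray's y, either way round.
- tray_floor (a point): Centre of the tray's floor, 8 mm above the bench; axes as the tray's.
- vial_a: Bystander, to be left alone: small amber glass vial with blue cap, 12 mm diameter, 32 mm tall, standing; origin on its underside in the middle.
- vial_b: Bystander, to be left alone: small amber glass vial with white cap, 12 mm diameter, 32 mm tall, standing; origin on its underside in the middle.
- wrench: Bystander, to be left alone: steel wrench, 130 mm long, lying flat; origin in its middle, on its underside.
- jar: Bystander, to be left alone: clear jar with blue cap, 68 mm diameter, 85 mm tall; origin on its underside in the middle.
- bottle: Bystander, to be left alone: clear bottle with blue cap and white band, 80 mm diameter, 170 mm tall; origin on its underside in the middle.
- beaker: Bystander, to be left alone: glass beaker, 70 mm diameter, 90 mm tall; origin on its underside in the middle.
Not all that is in view belongs to the job. What is meant by the step is not turquoise, and is the smaller of those in its own colour.

How it is judged (in metres and radians):
On the way, in this order (a step that is already met when the one before it is completed fails the run):
1. the block is set down on the step, still on its side, wells turned away from the yellow edge (z of block in the frame of step between 0.039 and 0.047 m and angle between block's own z axis and vertical below 0.12 rad and x of block in the frame of step between -0.07 and 0.068 m and y of block in the frame of step between -0.085 and 0.085 m and angle between the x axis of block and the x axis of step, either way round below 0.35 rad and contact force between block and step above 1 N), for 0.2 s.
2. the block tips over the yellow edge, rolling about it while touching the step (angle between block's own x axis and vertical between 1.95 and 2.8 rad and contact force between block and step above 0.1 N and x of block in the frame of step above 0.05 m).
3. the block stands on the bench just beyond the step, wells up, let go (angle between block's own x axis and vertical above 3 rad and height (world z) of block between 0.023 and 0.033 m and x of block in the frame of step between 0.075 and 0.22 m and y of block in the frame of step between -0.15 and 0.15 m and contact force between block and the fingers below 0.3 N), for 0.2 s.
At the end, for the whole second after the job is handed in: The block stands in the tray, wells up (within 0.08 rad), flat on the floor (height within 3 mm), its centre within 10 mm of the tray's centre, its long side along the tray's within 0.14 rad, released and at rest (angle between block's own x axis and vertical above 3.06 rad and horizontal distance between block and tray_floor below 0.01 m and angle between the y axis of block and the y axis of tray, either way round below 0.14 rad and z of block in the frame of tray_floor between 0.025 and 0.031 m and linear speed of block below 0.02 m/s and contact force between block and the fingers below 0.3 N); the robot touches nothing.
It fails at once if the block is dropped into the tray (falls faster than 0.5 m/s over it, out of the fingers) (horizontal distance between block and tray_floor below 0.05 m and linear speed of block above 0.5 m/s and contact force between block and the fingers below 0.3 N).
It fails at once if a vial, the wrench, the jar, the bottle or the beaker is moved more than 40 mm (distance of any of vial_a, vial_b, wrench, jar, bottle, beaker from where it was at the start of the episode above 0.04 m).
It also fails if it takes over 64 s, if anything falls off the work surface, if the arm or the gripper's body presses on something with over 40 N, if the wrist force passes 120 N, or if a joint passes its speed limit or range.

## Robot

A 6-joint arm with a two-finger parallel gripper is mounted at the origin on the work surface. World frame = base frame: x ahead of the robot, y to its left, z up, the work surface at z = 0. Lengths are in m, angles in degrees, forces in N, time in s.
With the tool pointing down it reaches from about 0.25 to 0.725 m from the base axis. Payload 9.7 kg.
Tool frame: the origin (TCP) lies midway between the tips of the shut fingers; the grasp point (between the pads) lies 19 mm behind it (grip_point_offset is the distance from the TCP to the grasp point, in m); y points along the fingers, z is the direction in which the jaws open and shut, and the axes are right-handed (so a half turn about y gives the same grasp; the last joint's range is limited). The gripper opens to 85 mm and grips with 20 to 120 N. Pads are 22 mm wide; open, the fingers measure 114 mm over their backs; the gripper's body (76 mm by 85 mm) begins 54 mm behind the grasp point. The pads swing forward as they close: fully open they stand 13 mm farther back than shut.
Start: joints at [68.297, 4.979, 10.078, 95.1, 0, 90], TCP at [0.203, 0.511, 0.201] pointing down, gripper open.
Joint ranges: [-179.16, 179.16], [-48.56, 103.87], [-65.8, 70.77], [-126.05, 130.52], [-82.76, 87.17], [-180, 180]. Speed limits (degrees/s): [127.2, 127.2, 147.25, 180, 180, 180].

## Interface

Orientations are given as [roll, pitch, yaw] about the fixed x, y, z axes, in that order (R = Rz(yaw) Ry(pitch) Rx(roll)).
In Python, from workcell import get_obs, camera, job_done, grip_point_offset gives the robot as it stands.
- The arm moves only by the tool move_arm, never from a script. Its argument "deltas" is a list that holds one entry, the list of rows, each a list of 4 numbers: the shift along the tool's x, y, z in m, then the turn about the tool's y in degrees. A call has 1 to 5 rows; each row is the pose to reach, as a shift and turn from the pose commanded when the call began, along the tool's axes at that moment; what a row does not reach only later rows make up. A row lasts 1/10 s, in which the tool goes at most 50 mm and 8.59 degrees, less where a joint would pass 70% of its speed; a pose out of reach is approached as far as the arm can. A call with a gripper value outside its range is refused whole. "claw" is the finger opening in m, from 0 to 0.0854, set as the call begins (left out, the last holds). The fingers move at their own pace and stop on an object; "newtons" is the grip in N (left out, the last holds). Time passes only in rows, so rows that repeat a pose let the fingers close. It gives the time, the measured TCP pose, the force and the opening at its end, in the units of the state.
- get_obs(): the state, without advancing time (a new reading comes with each control period).
- camera(name): name is "scene" or "top" or "wrist"; returns a dict with "color" (420x560x3 uint8, blue, green, red), "range_z" (420x560 float32, m along the optical axis (not along the pixel's ray), 0 where there is no reading), "fx", "fy", "cx", "cy" (pixels), "T" (4x4, takes a point from camera to world coordinates). Camera axes: x right, y down, z forward; pixel columns grow to the right and rows downward; lengths in m; the calibration is good to about 2 mm. A picture is of the moment at which its call begins.
- job_done(): hands the job in, once; it reports no verdict.
The state is a dict: "time": time; "q": joint angles; "qd": joint speeds; "joint_efforts": joint torques, N m; "ee_pos": TCP position; "tcp_rot": TCP orientation; "wrist_force": force on the tool from outside, world axes, zero at the start; "torque": the same for the moment, N m; "opening": finger opening in m.
Only numpy, scipy, OpenCV 4.12 (cv2) and the standard library are available. Lean on these libraries where they do the work, as an engineer would, in place of code of your own. Each camera call takes 0.05 s, during which the arm holds its last target. There are 200 camera calls.

## Working session

There is one attempt and no reset: what is moved stays moved. The work goes in short steps, Python scripts to look and compute and a tool call to move; the robot and the scene stay as the last step left them, time stands still between calls to the robot, and variables do not carry over. Pictures are saved under pics/ and viewed, about 8 in all and at most 12, crops included, and the job is handed in when it is done.

Besides the shell and the picture viewer there is one more tool, called after "Emit:" as name([rows], argument=value, ...), one row to a line, values as JSON. move_arm: Moves the arm, as the interface text tells. Its arguments: {"type":"object","properties":{"deltas":{"type":"array"},"claw":{"type":"number"},"newtons":{"type":"number"}},"required":["deltas"]}

```bash
ls; mkdir -p pics; python3 - <<'E'
from workcell import *
import cv2
print(get_obs(), grip_point_offset)
for n in("scene","top"):
    c=camera(n); cv2.imwrite(f"pics/{n}0.png",c["color"]); print(n,c["fx"],c["cx"],c["cy"],c["T"].round(3).tolist())
E
```

```text
pics
{'time': 0.0, 'q': array([6.82949756e+01, 5.01102059e+00, 1.00348281e+01, 9.50996244e+01,
       2.20648955e-03, 8.99988586e+01]), 'qd': array([-0.0403653 ,  0.07690611, -0.03975882, -0.02000695,  0.00537639,
        0.06831471]), 'joint_efforts': array([ 1.12451045e-03, -5.20376801e+01,  4.64816129e+01,  1.58800028e-02,
        1.51127665e-05, -1.32329927e-05]), 'ee_pos': array([0.20329535, 0.51076109, 0.20058721]), 'tcp_rot': array([-9.00758169e+01,  2.20799793e-03, -2.17038860e+01]), 'wrist_force': array([ 0.29175013, -0.52402455,  0.70333371]), 'torque': array([ 0.07044422, -0.00590985, -0.0550475 ]), 'opening': 0.0853574900060876} 0.0187
scene 392.13319692374307 280.6831800592348 216.44086694820254 [[0.491, 0.47, -0.734, 1.387], [0.871, -0.246, 0.426, -0.511], [0.02, -0.848, -0.53, 0.681], [0.0, 0.0, 0.0, 1.0]]
top 471.3506907930742 277.7687894902253 202.42119146229305 [[0.016, -0.995, 0.099, 0.38], [-1.0, -0.018, -0.02, 0.017], [0.022, -0.099, -0.995, 1.37], [0.0, 0.0, 0.0, 1.0]]
```

View pics/scene0.png

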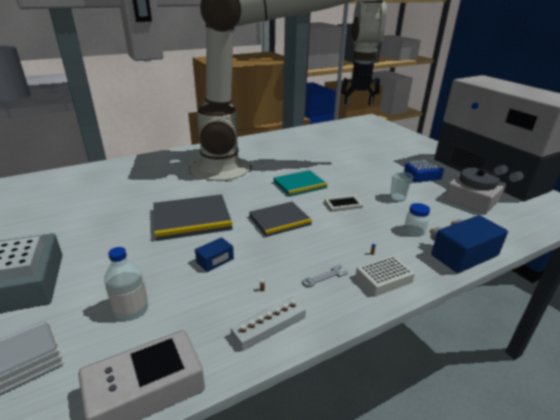

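View pics/top0.png

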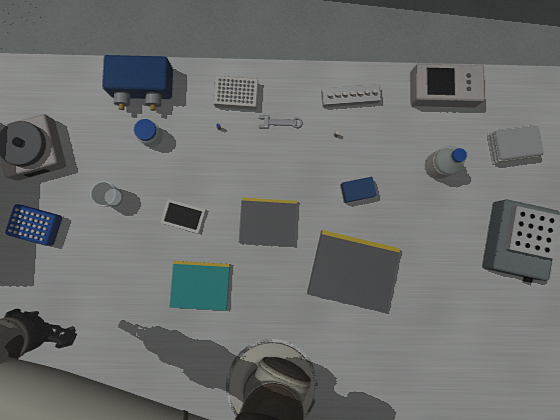

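The scene view shows the block at (214,254), its label facing the camera. The top view shows three step candidates: small grey at (269,222), large grey at (355,270) and turquoise at (200,286). The step is the small grey one, since it is not turquoise and is the smaller grey one. The tray is the white rim with a black floor at (185,216), and the block is at (358,190). Next I'll measure these and confirm with an enlarged crop.

```bash
cat > h.py <<'E'
from workcell import *
import cv2, numpy as np
def ray(c,uv,h):
    uv=np.atleast_2d(uv).astype(float); d=np.c_[(uv[:,0]-c["cx"])/c["fx"],(uv[:,1]-c["cy"])/c["fy"],np.ones(len(uv))]@c["T"][:3,:3].T
    o=c["T"][:3,3]; return o+d*((h-o[2])/d[:,2])[:,None]
def rect(c,mask,h,roi):
    """largest blob of mask in roi (u0,v0,u1,v1), cast on plane h: centre, sizes, angle of the long side"""
    m=np.zeros(mask.shape,np.uint8); u0,v0,u1,v1=roi; m[v0:v1,u0:u1]=mask[v0:v1,u0:u1]
    k=max(cv2.findContours(m,cv2.RETR_EXTERNAL,cv2.CHAIN_APPROX_NONE)[0],key=cv2.contourArea)
    p=ray(c,k[:,0],h)[:,:2]; b=cv2.boxPoints(cv2.minAreaRect((p*1000).astype(np.float32)))/1000
    e=[b[1]-b[0],b[2]-b[1]]; e.sort(key=np.linalg.norm); L=e[1]
    return b.mean(0),np.linalg.norm(e,axis=1),(np.degrees(np.arctan2(L[1],L[0]))%180)
def hsv(c): return [a.astype(int) for a in cv2.split(cv2.cvtColor(c["color"],cv2.COLOR_BGR2HSV))]
E
python3 - <<'E'
from h import *
c=camera("top"); H,S,V=hsv(c); np.set_printoptions(precision=4,suppress=True)
print("block",rect(c,(S>120)&(H>100)&(H<130),.046,(330,165,390,215)))
print("stepgrey",rect(c,((S<60)&(V<130)),.02,(232,193,306,252)))
y=((S>120)&(H>15)&(H<35)); print("yellow",rect(c,y,.02,(232,190,306,215)))
print("tray floor",rect(c,(V<60),.008,(158,195,212,238)))
print("tray rim",rect(c,(S<40)&(V>190),.014,(158,195,212,238)))
Z=c["range_z"]; 
for n,u,v in(("block",358,190),("step",269,222),("tray",185,216),("big",355,270)):
    z=Z[v,u]; print(n,(c["T"]@[(u-c["cx"])/c["fx"]*z,(v-c["cy"])/c["fy"]*z,z,1])[:3])
cv2.imwrite("pics/crop1.png",cv2.resize(c["color"][150:320,150:420],None,fx=2.9,fy=2.9,interpolation=cv2.INTER_CUBIC))
E
```

```text
block (array([ 0.5552, -0.2394], dtype=float32), array([0.0548, 0.0872], dtype=float32), np.float32(102.40523))
stepgrey (array([0.4554, 0.0143], dtype=float32), array([0.1308, 0.172 ], dtype=float32), np.float32(87.548164))
yellow (array([0.5209, 0.0152], dtype=float32), array([0.0075, 0.1561], dtype=float32), np.float32(87.63137))
tray floor (array([0.4726, 0.2636], dtype=float32), array([0.0545, 0.0954], dtype=float32), np.float32(75.023476))Traceback (most recent call last):
  File "<stdin>", line 7, in <module>
  File "h.py", line 9, in rect
    k=max(cv2.findContours(m,cv2.RETR_EXTERNAL,cv2.CHAIN_APPROX_NONE)[0],key=cv2.contourArea)
ValueError: max() iterable argument is empty
```

```bash
python3 - <<'E'
from h import *
c=cv2.imread("pics/top0.png")
cv2.imwrite("pics/crop1.png",cv2.resize(c[150:320,150:420],None,fx=2.9,fy=2.9,interpolation=cv2.INTER_CUBIC))
E
```

```text
(no output)
```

View pics/crop1.png

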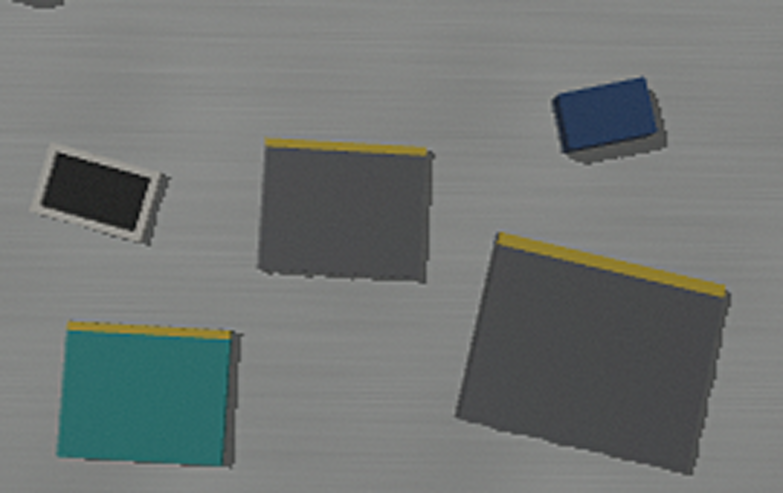

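The crop confirms the small grey step with its yellow edge at the top (265–430, 147). The large grey one is at (500–725, 265), the turquoise one at lower left, the tray at (100,192) and the block at (607,115). Next I'll plan the route.

```bash
cat >> h.py <<'E'
def plan(*wps,start=None):
    """waypoints x,y,z,yaw (tool down): shift along tool axes and turn for each leg"""
    if start is None: o=get_obs(); start=[*o["ee_pos"],o["tcp_rot"][2]]
    for w in wps:
        a=np.radians(start[3]); d=np.subtract(w[:3],start[:3])
        print(w,"->",np.round([d[0]*np.cos(a)+d[1]*np.sin(a),-d[2],-d[0]*np.sin(a)+d[1]*np.cos(a)],4),"turn",round((start[3]-w[3]+180)%360-180,2)); start=w
E
python3 - <<'E'
from h import *
plan((.30,.3,.2,-61.7),(.42,.08,.2,-77.6),(.52,-.14,.2,-77.6),(.5552,-.2394,.12,-77.6),(.5552,-.2394,.006,-77.6))
E
```

```text
(0.3, 0.3, 0.2, -61.7) -> [ 0.1678  0.0008 -0.1601] turn 39.99
(0.42, 0.08, 0.2, -77.6) -> [ 0.2506 -0.      0.0014] turn 15.9
(0.52, -0.14, 0.2, -77.6) -> [ 0.2363 -0.      0.0504] turn 0.0
(0.5552, -0.2394, 0.12, -77.6) -> [0.1046 0.08   0.013 ] turn 0.0
(0.5552, -0.2394, 0.006, -77.6) -> [0.    0.114 0.   ] turn 0.0
```

Emit:
move_arm([
  [[0.034,0,-0.032,8],[0.067,0,-0.064,16],[0.101,0,-0.096,24],[0.134,0,-0.128,32],[0.168,0,-0.16,40]],
], claw=0.085)

```text
time: 0.65
ee_pos: [0.3005, 0.2986, 0.2011]
tcp_rot: [-90.0, -0.0, -62.0]
wrist_force: [1.3, -0.4, -0.5]
opening: 0.085
```

Emit:
move_arm([
  [[0.05,0,0,4],[0.1,0,0,8],[0.15,0,0,12],[0.2,0,0,16],[0.25,0,0,16]],
])

```text
time: 1.15
ee_pos: [0.4193, 0.078, 0.2014]
tcp_rot: [-90.0, 0.0, -77.8]
wrist_force: [1.0, 0.9, 0.0]
opening: 0.0848
```

Emit:
move_arm([
  [[0.05,0,0.01,0],[0.1,0,0.02,0],[0.15,0,0.03,0],[0.2,0,0.04,0],[0.236,0,0.05,0]],
])

```text
time: 1.65
ee_pos: [0.5182, -0.1426, 0.201]
tcp_rot: [-90.0, -0.0, -77.8]
wrist_force: [1.0, 0.9, 0.9]
opening: 0.0851
```

```bash
python3 - <<'E'
from h import *
plan((.5552,-.2394,.14,-77.6),(.5552,-.2394,.006,-77.6))
o=get_obs(); print(o["time"],o["q"].round(1))
E
```

```text
(0.5552, -0.2394, 0.14, -77.6) -> [0.1025 0.061  0.0156] turn -0.18
(0.5552, -0.2394, 0.006, -77.6) -> [0.    0.134 0.   ] turn 0.0
1.65 [-15.4   3.3   8.2  95.   -0.   62.4]
```

Emit:
move_arm([
  [[0.04,0.01,0.006,0],[0.08,0.03,0.012,0],[0.102,0.061,0.016,0],[0.102,0.061,0.016,0],[0.102,0.061,0.016,0]],
])

```text
time: 2.15
ee_pos: [0.5546, -0.2361, 0.1395]
tcp_rot: [-90.1, 0.1, -77.8]
wrist_force: [0.1, 0.3, 1.2]
opening: 0.0854
```

```bash
python3 - <<'E'
from h import *
plan((.5552,-.2394,.006,-77.6))
c=camera("wrist"); cv2.imwrite("pics/w1.png",c["color"])
H,S,V=hsv(c); print(rect(c,(S>120)&(H>100)&(H<130)&(V>60),.046,(0,0,560,420)))
E
```

```text
(0.5552, -0.2394, 0.006, -77.6) -> [ 3.400e-03  1.335e-01 -1.000e-04] turn -0.15
(array([ 0.55716324, -0.23866126], dtype=float32), array([0.05481741, 0.08876359], dtype=float32), np.float32(102.38735))
```

View pics/w1.png

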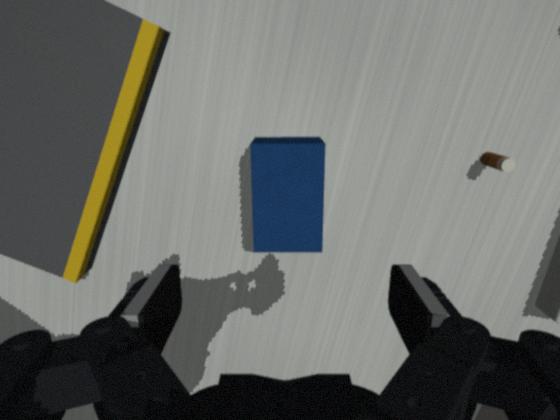

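The wrist view shows the block at (288,195), square to the jaws and centred between the fingers. Vial_b at (497,161) is well clear. I'll go down and grip.

Emit:
move_arm([
  [[0.003,0.035,0.001,0],[0.003,0.07,0.001,0],[0.003,0.1,0.001,0],[0.003,0.125,0.001,0],[0.003,0.133,0.001,0]],
])

```text
time: 2.7
ee_pos: [0.5563, -0.2374, 0.0064]
tcp_rot: [-90.1, 0.1, -77.6]
wrist_force: [-0.4, -0.0, 1.1]
opening: 0.0849
```

Emit:
move_arm([
  [[0,0,0,0],[0,0,0,0],[0,0,0,0],[0,0,0,0],[0,0,0,0]],
], claw=0.04, newtons=60)

```text
time: 3.2
ee_pos: [0.558, -0.239, 0.0104]
tcp_rot: [-89.8, -0.1, -77.7]
wrist_force: [-2.6, 2.2, 7.2]
opening: 0.0526
```

Emit:
move_arm([
  [[0,0,0,0],[0,-0.01,0,0],[0,-0.03,0,0],[0,-0.06,0,0],[0,-0.09,0,0]],
])

```text
time: 3.7
ee_pos: [0.5567, -0.2387, 0.0991]
tcp_rot: [-90.0, 0.0, -77.7]
wrist_force: [0.4, -0.2, -5.5]
opening: 0.0524
```

```bash
python3 - <<'E'
from h import *
o=get_obs(); p=o["ee_pos"]; print(p,o["opening"])
plan((.52,-.12,.09,-85),(.47,.017,.085,-92.4),(.47,.017,.040,-92.4),(.47,.017,.027,-92.4))
E
```

```text
[ 0.55670277 -0.23868815  0.09910584] 0.05240546418557826
(0.52, -0.12, 0.09, -85) -> [-0.1238  0.0091 -0.0106] turn 7.3
(0.47, 0.017, 0.085, -92.4) -> [-0.1408  0.005  -0.0379] turn 7.4
(0.47, 0.017, 0.04, -92.4) -> [-0.     0.045  0.   ] turn 0.0
(0.47, 0.017, 0.027, -92.4) -> [-0.     0.013  0.   ] turn 0.0
```

Emit:
move_arm([
  [[-0.03,0.002,-0.003,2],[-0.06,0.004,-0.005,4],[-0.09,0.007,-0.008,6],[-0.12,0.009,-0.011,7.3],[-0.124,0.009,-0.011,7.3]],
])

```text
time: 4.2
ee_pos: [0.5189, -0.1176, 0.0893]
tcp_rot: [-90.0, 0.0, -84.9]
wrist_force: [0.3, -0.7, -5.3]
opening: 0.052
```

Emit:
move_arm([
  [[-0.035,0.001,-0.006,2],[-0.075,0.002,-0.012,4],[-0.115,0.004,-0.019,6],[-0.14,0.005,-0.023,7.4],[-0.14,0.005,-0.023,7.4]],
])

```text
time: 4.7
ee_pos: [0.4843, 0.0198, 0.0843]
tcp_rot: [-90.0, 0.0, -92.3]
wrist_force: [0.2, -0.3, -4.8]
opening: 0.0521
```

```bash
python3 - <<'E'
from h import *
plan((.485,.017,.032,-92.4))
c=camera("scene"); cv2.imwrite("pics/s2.png",cv2.resize(c["color"][150:290,170:360],None,fx=3,fy=3))
E
```

```text
(0.485, 0.017, 0.032, -92.4) -> [0.0027 0.0523 0.0008] turn 0.14
```

View pics/s2.png

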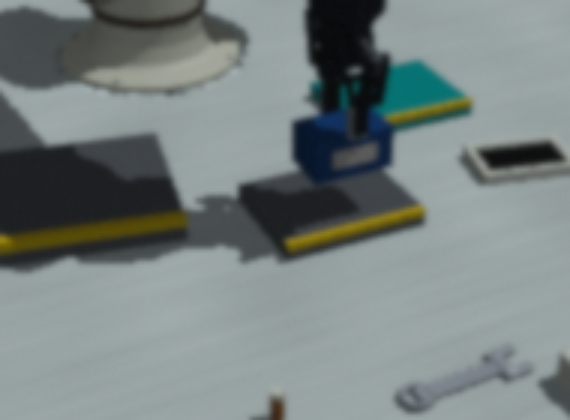

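The block is held level at (342,148) over the small grey step, its label facing the yellow edge and its wells towards the robot. I'll lower it slowly.

Emit:
move_arm([
  [[0.003,0.02,0.001,0],[0.003,0.035,0.001,0],[0.003,0.045,0.001,0],[0.003,0.05,0.001,0],[0.003,0.052,0.001,0]],
])

```text
time: 5.25
ee_pos: [0.4853, 0.0141, 0.0308]
tcp_rot: [-90.0, -0.0, -92.4]
wrist_force: [-0.2, 0.2, -3.3]
opening: 0.0521
```

Emit:
move_arm([
  [[0,0.001,0,0],[0,0.002,0,0],[0,0.003,0,0],[0,0.003,0,0],[0,0.003,0,0]],
])

```text
time: 5.75
ee_pos: [0.4857, 0.0142, 0.0304]
tcp_rot: [-89.9, -0.0, -92.4]
wrist_force: [-8.0, -1.9, 11.8]
opening: 0.0521
```

Emit:
move_arm([
  [[0,0,0,0],[0,0,0,0],[0,0,0,0],[0,0,0,0],[0,-0.01,0,0]],
], claw=0.085)

```text
time: 6.25
ee_pos: [0.4848, 0.0144, 0.0375]
tcp_rot: [-90.1, -0.0, -92.4]
wrist_force: [-0.0, 0.3, 0.0]
opening: 0.085
```

Emit:
move_arm([
  [[0,-0.02,0,0],[0,-0.05,0,0],[0,-0.08,0,0],[0,-0.08,0,0],[0,-0.08,0,0]],
])

```text
time: 6.75
ee_pos: [0.4861, 0.0145, 0.1193]
tcp_rot: [-89.9, 0.0, -92.4]
wrist_force: [-0.3, 0.3, -0.4]
opening: 0.0851
```

```bash
python3 - <<'E'
from h import *
c=camera("top"); H,S,V=hsv(c); np.set_printoptions(precision=4,suppress=True)
cc=camera("wrist"); H,S,V=hsv(cc); print(rect(cc,(S>120)&(H>100)&(H<130)&(V>60),.066,(0,0,560,420)))
plan((.40,.015,.12,-92.4),(.40,.015,.045,-92.4))
E
```

```text
(array([0.4854, 0.0159], dtype=float32), array([0.0553, 0.0923], dtype=float32), np.float32(87.56856))
(0.4, 0.015, 0.12, -92.4) -> [ 0.003  -0.0023 -0.0851] turn -0.0
(0.4, 0.015, 0.045, -92.4) -> [-0.     0.075  0.   ] turn 0.0
```

Emit:
move_arm([
  [[0,0,-0.02,0],[0,0,-0.045,0],[0,0,-0.065,0],[0,0,-0.08,0],[0,0,-0.08,0]],
], claw=0)

```text
time: 7.35
ee_pos: [0.404, 0.0178, 0.1176]
tcp_rot: [-90.1, -0.0, -92.4]
wrist_force: [0.7, -0.2, 0.7]
opening: 0.0115
```

Emit:
move_arm([
  [[0,0.02,0,0],[0,0.045,0,0],[0,0.065,0,0],[0,0.08,0,0],[0,0.08,0,0]],
])

```text
time: 7.85
ee_pos: [0.4045, 0.0177, 0.036]
tcp_rot: [-90.2, -0.0, -92.4]
wrist_force: [0.2, -0.5, -0.0]
opening: -0.0001
```

Emit:
move_arm([
  [[0,0,0.01,0],[0,0,0.02,0],[0,0,0.026,0],[0,0,0.032,0],[0,0,0.038,0]],
])

```text
time: 8.35
ee_pos: [0.4443, 0.0162, 0.0385]
tcp_rot: [-90.0, 0.0, -92.4]
wrist_force: [-0.5, 0.3, -1.1]
opening: 0.0003
```

Emit:
move_arm([
  [[0,0,0.005,0],[0,0,0.01,0],[0,0,0.015,0],[0,0,0.02,0],[0,0,0.025,0]],
])

```text
time: 8.85
ee_pos: [0.4689, 0.0151, 0.0383]
tcp_rot: [-90.0, -0.0, -92.4]
wrist_force: [-0.1, 0.0, -0.3]
opening: -0.0
```

```bash
python3 - <<'E'
from h import *
c=camera("top"); H,S,V=hsv(c); np.set_printoptions(precision=4,suppress=True)
print(rect(c,(S>120)&(H>100)&(H<130),.066,(230,130,310,260)))
cv2.imwrite("pics/t3.png",cv2.resize(c["color"][160:260,200:340],None,fx=4,fy=4))
E
```

```text
Traceback (most recent call last):
  File "h.py", line 9, in rect
    k=max(cv2.findContours(m,cv2.RETR_EXTERNAL,cv2.CHAIN_APPROX_NONE)[0],key=cv2.contourArea)
ValueError: max() iterable argument is empty
```

```bash
python3 - <<'E'
from h import *
c=camera("scene"); cv2.imwrite("pics/s3.png",cv2.resize(c["color"][150:290,170:360],None,fx=3,fy=3))
E
```

```text
(no output)
```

View pics/s3.png

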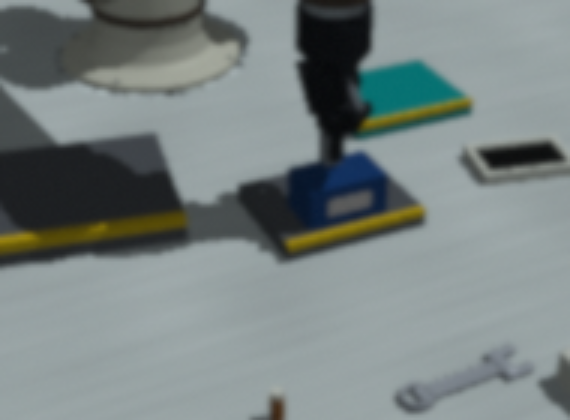

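The block is still flat on the step at (338,190), and its label (349,203) is near the yellow edge. I'll get the face position from the label.

```bash
python3 - <<'E'
from h import *
c=camera("scene"); print(ray(c,[286.3,217.7],.043)); 
E
```

```text
[[0.51754526 0.01331388 0.043     ]]
```

Emit:
move_arm([
  [[0,0,0.004,0],[0,0,0.008,0],[0,0,0.012,0]],
])

```text
time: 9.3
ee_pos: [0.4809, 0.0146, 0.0384]
tcp_rot: [-90.0, -0.0, -92.4]
wrist_force: [-0.1, 0.6, -0.9]
opening: 0.0
```

```bash
python3 - <<'E'
from h import *
np.set_printoptions(precision=4,suppress=True)
c=camera("scene"); H,S,V=hsv(c)
m=np.zeros(H.shape,np.uint8); roi=np.s_[190:240,255:310]
m[roi]=((S>120)&(H>100)&(H<130))[roi]
print(m.sum())
b=(m>0)
k=np.argwhere(b)[:,::-1]; 
for n,f in(("left",k[k[:,0].argmin()]),("right",k[k[:,0].argmax()]),("top",k[k[:,1].argmin()]),("bot",k[k[:,1].argmax()])): print(n,f,ray(c,f,.066)[0],ray(c,f,.02)[0])
L=(S<90)&(V>110); l=np.zeros(H.shape,np.uint8); r=np.s_[205:232,272:300]; l[r]=L[r]
p=max(cv2.findContours(l,cv2.RETR_EXTERNAL,cv2.CHAIN_APPROX_NONE)[0],key=cv2.contourArea); M=p[:,0].mean(0); print("label",M,cv2.boundingRect(p),ray(c,M,.043))
E
```

```text
465
left [266 214] [ 0.5027 -0.049   0.066 ] [ 0.4366 -0.0144  0.02  ]
right [298 209] [0.5223 0.0513 0.066 ] [0.4576 0.0933 0.02  ]
top [289 201] [0.467  0.0518 0.066 ] [0.3982 0.0939 0.02  ]
bot [272 225] [ 0.5638 -0.0616  0.066 ] [ 0.5022 -0.0279  0.02  ]
label [294.16 230.28] (288, 228, 12, 4) [[ 0.5877 -0.0009  0.043 ]]
```

```bash
python3 - <<'E'
from h import *
np.set_printoptions(precision=3,suppress=True)
c=camera("scene"); Z=c["range_z"]
v,u=np.mgrid[195:240,255:305]; z=Z[v,u]
P=np.stack([(u-c["cx"])/c["fx"]*z,(v-c["cy"])/c["fy"]*z,z],-1)@c["T"][:3,:3].T+c["T"][:3,3]
P=P[(z>0)]; print(len(P))
for lo,hi in((.015,.025),(.03,.04),(.04,.055),(.061,.071),(.072,.1)):
    q=P[(P[:,2]>lo)&(P[:,2]<hi)&(abs(P[:,1]-.015)<.05)]
    if len(q): print(lo,hi,len(q),"x pct",np.percentile(q[:,0],[2,10,50,90,98]),"y",np.percentile(q[:,1],[2,98]))
C=c["color"].copy(); cv2.imwrite("pics/s4.png",cv2.resize(C[180:240,245:320],None,fx=8,fy=8,interpolation=cv2.INTER_CUBIC))
E
```

```text
2242
0.015 0.025 248 x pct [0.397 0.409 0.514 0.527 0.53 ] y [-0.034  0.06 ]
0.03 0.04 89 x pct [0.468 0.484 0.513 0.516 0.518] y [-0.031  0.057]
0.04 0.055 131 x pct [0.465 0.481 0.514 0.517 0.518] y [-0.031  0.054]
0.061 0.071 269 x pct [0.46  0.467 0.493 0.514 0.517] y [-0.029  0.056]
0.072 0.1 61 x pct [0.477 0.48  0.491 0.496 0.497] y [0.004 0.021]
```

View pics/s4.png

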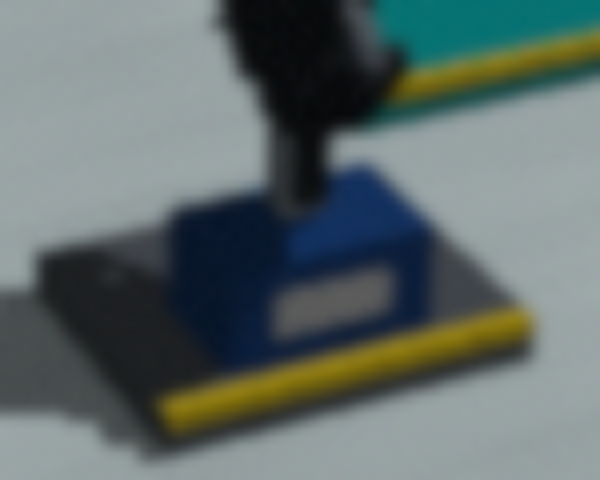

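The enlarged view shows the closed fingers ending at the middle of the block's top face (300,210), while the block at (300,260) has barely moved. Something is off: the fingers look as if they're inside the block or on top of it. I'll back out and look again.

Emit:
move_arm([
  [[0,0,-0.01,0],[0,0,-0.03,0],[0,0,-0.05,0],[0,0,-0.07,0],[0,0,-0.08,0]],
])

```text
time: 9.9
ee_pos: [0.3987, 0.018, 0.0382]
tcp_rot: [-90.0, -0.0, -92.4]
wrist_force: [0.1, -0.5, 0.5]
opening: -0.0002
```

```bash
python3 - <<'E'
from h import *
np.set_printoptions(precision=3,suppress=True)
c=camera("wrist"); H,S,V=hsv(c); print(rect(c,(S>120)&(H>100)&(H<130)&(V>60),.066,(0,0,560,420)))
Z=c["range_z"]; v,u=np.mgrid[0:420:1,0:560:1]
P=np.stack([(u-c["cx"])/c["fx"]*Z,(v-c["cy"])/c["fy"]*Z,Z],-1)@c["T"][:3,:3].T+c["T"][:3,3]
dark=(V<60)&(Z>0)&(Z<.3); q=P[dark]; p=get_obs()["ee_pos"]; print(p)
for lo,hi in((.03,.05),(.05,.06),(.06,.08),(.08,.1)):
    s=q[(q[:,2]>lo)&(q[:,2]<hi)&(np.hypot(*(q[:,:2]-p[:2]).T)<.06)]
    if len(s): print(lo,hi,len(s),s.min(0)-p,s.max(0)-p)
cv2.imwrite("pics/w5.png",c["color"])
E
```

```text
(array([0.479, 0.017], dtype=float32), array([0.069, 0.095], dtype=float32), np.float32(87.56988))
[0.398 0.018 0.038]
0.03 0.05 258 [ 0.058 -0.011 -0.008] [0.06  0.008 0.012]
0.05 0.06 101 [ 0.059 -0.007  0.012] [0.06  0.001 0.022]
0.06 0.08 272 [-0.012 -0.011  0.022] [0.06  0.012 0.042]
0.08 0.1 991 [-0.013  0.006  0.042] [0.014 0.012 0.062]
```

View pics/w5.png

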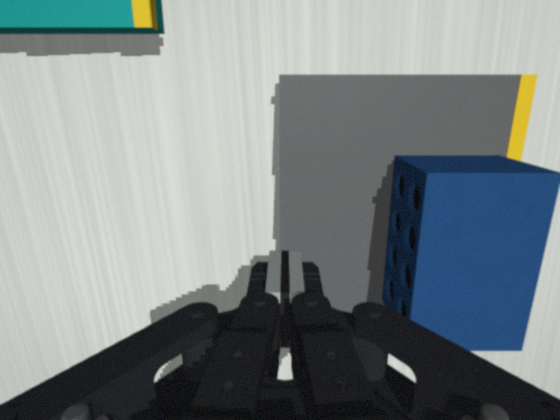

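The block still sits where it was placed, with the wells facing the robot at (403,240), so the fingers passed over it. I'll measure how low the shut fingertips really reach.

```bash
python3 - <<'E'
from h import *
np.set_printoptions(precision=3,suppress=True)
p=get_obs()["ee_pos"]; print(p)
for n in("scene","wrist"):
    c=camera(n); H,S,V=hsv(c); Z=c["range_z"]; v,u=np.mgrid[0:420,0:560]
    P=np.stack([(u-c["cx"])/c["fx"]*Z,(v-c["cy"])/c["fy"]*Z,Z],-1)@c["T"][:3,:3].T+c["T"][:3,3]-p
    m=(Z>0)&(np.hypot(P[...,0],P[...,1])<.035)
    print(n,np.histogram(P[m][:,2],bins=np.arange(-.045,.08,.005)))
E
```

```text
[0.398 0.018 0.038]
scene (array([ 0,  1,  0,  0,  5, 12,  0,  0,  0,  0,  0,  0,  0,  0,  2,  5,  7,
       14,  9, 10, 13, 12,  2,  6]), array([-0.045, -0.04 , -0.035, -0.03 , -0.025, -0.02 , -0.015, -0.01 ,
       -0.005, -0.   ,  0.005,  0.01 ,  0.015,  0.02 ,  0.025,  0.03 ,
        0.035,  0.04 ,  0.045,  0.05 ,  0.055,  0.06 ,  0.065,  0.07 ,
        0.075]))
wrist (array([  32, 3894,    0,    0,   37, 4880,    0,    0,    0,    0,    0,
          0,    0,    0,    0,   36,  255,  370,  401,  462,  509,  329,
        845,  669]), array([-0.045, -0.04 , -0.035, -0.03 , -0.025, -0.02 , -0.015, -0.01 ,
       -0.005, -0.   ,  0.005,  0.01 ,  0.015,  0.02 ,  0.025,  0.03 ,
        0.035,  0.04 ,  0.045,  0.05 ,  0.055,  0.06 ,  0.065,  0.07 ,
        0.075]))
```

```bash
python3 - <<'E'
from h import *
p=get_obs()["ee_pos"]
for n in("scene","wrist"):
    c=camera(n); T=np.linalg.inv(c["T"])
    for dz in(0,.029):
        q=T@[*(p+[0,0,dz]),1]; print(n,dz,q[0]/q[2]*c["fx"]+c["cx"],q[1]/q[2]*c["fy"]+c["cy"],"depth",q[2],"cam at",c["T"][:3,3]-p)
    if n=="scene": cv2.imwrite("pics/s6.png",cv2.resize(c["color"][165:235,235:325],None,fx=7,fy=7,interpolation=cv2.INTER_CUBIC))
E
```

```text
scene 0 269.65854238471314 201.70974675068902 depth 1.2895333053022946 cam at [ 0.98658259 -0.52940713  0.64260423]
scene 0.029 269.7004289583353 193.96383871318397 depth 1.2741740603200464 cam at [ 0.98658259 -0.52940713  0.64260423]
wrist 0 283.8443576679 242.71967357426956 depth 0.18659426446626914 cam at [0.00306351 0.0742126  0.1724446 ]
wrist 0.029 283.8891147870057 268.6291891787174 depth 0.15884886283176747 cam at [0.00306351 0.0742126  0.1724446 ]
```

View pics/s6.png

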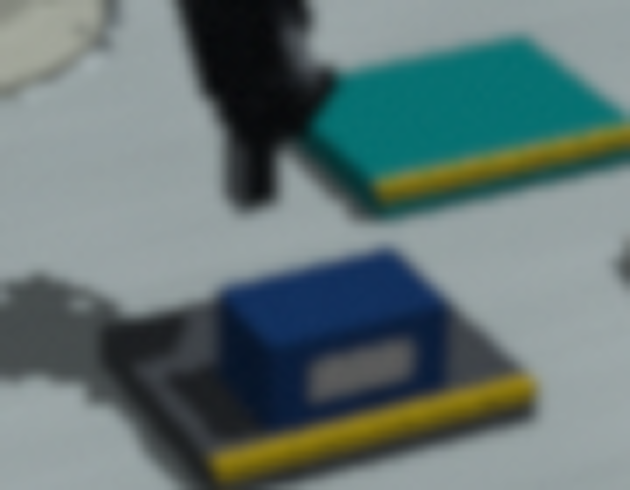

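The scene crop shows the shut tips at (250,205) in the crop, which is pixel (270.7,194.3). That is about 28 mm above the reported TCP, which projects to (269.7,201.7), and the depth readings agree. So the real tips are about 28 mm higher than reported, and the fingers slid over the block's top. I'll go lower in small steps and watch the force.

Emit:
move_arm([
  [[0,0.005,0,0],[0,0.01,0,0],[0,0.015,0,0]],
])

```text
time: 10.45
ee_pos: [0.4006, 0.018, 0.0225]
tcp_rot: [-90.0, -0.0, -92.4]
wrist_force: [0.6, -0.5, -0.7]
opening: 0.0002
```

Emit:
move_arm([
  [[0,0.003,0,0],[0,0.006,0,0]],
])

```text
time: 10.65
ee_pos: [0.4005, 0.018, 0.0168]
tcp_rot: [-90.0, -0.0, -92.4]
wrist_force: [0.2, 0.0, -0.1]
opening: 0.0001
```

```bash
cat >> h.py <<'E'
def tip():
    o=get_obs(); p=o["ee_pos"]; c=camera("wrist"); Z=c["range_z"]; v,u=np.mgrid[0:420,0:560]
    P=np.stack([(u-c["cx"])/c["fx"]*Z,(v-c["cy"])/c["fy"]*Z,Z],-1)@c["T"][:3,:3].T+c["T"][:3,3]-p
    m=(Z>0)&(np.hypot(P[...,0],P[...,1])<.035); print(p,o["wrist_force"],np.histogram(P[m][:,2],bins=np.arange(-.045,.06,.005)))
E
python3 -c "
from h import *
np.set_printoptions(precision=3,suppress=True)
tip()"
```

```text
[0.4   0.018 0.017] [ 0.188  0.041 -0.135] (array([   0,    0,    0,    0,    0, 3927,    6,    0,    0, 5753,    7,
          0,    0,    0,    0,   41,  261,  367,  413,  447]), array([-0.045, -0.04 , -0.035, -0.03 , -0.025, -0.02 , -0.015, -0.01 ,
       -0.005, -0.   ,  0.005,  0.01 ,  0.015,  0.02 ,  0.025,  0.03 ,
        0.035,  0.04 ,  0.045,  0.05 ,  0.055]))
```

With the reported TCP below the step's top (0.017 < 0.020) and no contact force, the roughly 28 mm offset is confirmed. I'll lower 10 mm more and push.

Emit:
move_arm([
  [[0,0.005,0,0],[0,0.01,0,0]],
])

```text
time: 10.9
ee_pos: [0.4008, 0.018, 0.0071]
tcp_rot: [-90.0, -0.0, -92.4]
wrist_force: [-0.2, 0.3, -0.3]
opening: -0.0001
```

Emit:
move_arm([
  [[0,0,0.01,0],[0,0,0.02,0],[0,0,0.03,0],[0,0,0.038,0],[0,0,0.043,0]],
])

```text
time: 11.4
ee_pos: [0.4444, 0.0161, 0.0072]
tcp_rot: [-90.0, -0.0, -92.4]
wrist_force: [-6.9, 0.7, 3.1]
opening: -0.0001
```

Emit:
move_arm([
  [[0,0,0.005,0],[0,0,0.01,0],[0,0,0.015,0],[0,0,0.02,0],[0,0,0.025,0]],
])

```text
time: 11.9
ee_pos: [0.4687, 0.0151, 0.0073]
tcp_rot: [-90.0, 0.0, -92.4]
wrist_force: [-6.2, 0.5, 3.2]
opening: 0.0001
```

```bash
cat >> h.py <<'E'
def prof():
    c=camera("scene"); Z=c["range_z"]; v,u=np.mgrid[190:260,240:330]; z=Z[v,u]; H,S,V=[a[190:260,240:330] for a in hsv(c)]
    P=np.stack([(u-c["cx"])/c["fx"]*z,(v-c["cy"])/c["fy"]*z,z],-1)@c["T"][:3,:3].T+c["T"][:3,3]
    m=(S>100)&(H>100)&(H<130)&(z>0)
    for lo in np.arange(0,.08,.01):
        q=P[m&(P[...,2]>lo)&(P[...,2]<lo+.01)]
        if len(q)>3: print(round(lo,2),len(q),"x",np.percentile(q[:,0],[3,50,97]),"y",np.percentile(q[:,1],[3,97]))
E
python3 -c "
from h import *
np.set_printoptions(precision=3,suppress=True)
prof()"
```

```text
0.0 5 x [0.524 0.527 0.528] y [-0.014  0.056]
0.01 12 x [0.409 0.529 0.538] y [-0.025  0.081]
0.02 79 x [0.489 0.538 0.542] y [-0.031  0.053]
0.03 49 x [0.487 0.535 0.542] y [-0.032  0.05 ]
0.04 52 x [0.489 0.537 0.542] y [-0.032  0.054]
0.05 76 x [0.488 0.538 0.542] y [-0.032  0.053]
0.06 327 x [0.484 0.515 0.541] y [-0.03   0.054]
```

Emit:
move_arm([
  [[0,0,0.004,0],[0,0,0.008,0],[0,0,0.012,0],[0,0,0.015,0],[0,0,0.018,0]],
])

```text
time: 12.45
ee_pos: [0.4873, 0.0144, 0.0073]
tcp_rot: [-89.9, 0.0, -92.4]
wrist_force: [-0.3, 0.5, -0.2]
opening: -0.0002
```

```bash
python3 -c "
from h import *
np.set_printoptions(precision=3,suppress=True)
prof()"
```

```text
0.01 18 x [0.435 0.546 0.552] y [-0.031  0.093]
0.02 30 x [0.441 0.55  0.561] y [-0.033  0.086]
0.03 40 x [0.504 0.55  0.565] y [-0.033  0.051]
0.04 81 x [0.506 0.564 0.57 ] y [-0.033  0.046]
0.05 190 x [0.521 0.556 0.569] y [-0.032  0.053]
0.06 187 x [0.501 0.538 0.55 ] y [-0.031  0.052]
0.07 89 x [0.519 0.524 0.532] y [-0.03  0.05]
```

Emit:
move_arm([
  [[0,0,0,0],[0,0,0,0],[0,0,0,0]],
])

```text
time: 12.8
ee_pos: [0.4865, 0.0144, 0.0073]
tcp_rot: [-90.0, 0.0, -92.4]
wrist_force: [-0.6, 0.1, 0.7]
opening: 0.0003
```

```bash
python3 - <<'E'
from h import *
np.set_printoptions(precision=3,suppress=True)
prof()
c=camera("scene"); cv2.imwrite("pics/s7.png",cv2.resize(c["color"][170:250,235:335],None,fx=6,fy=6,interpolation=cv2.INTER_CUBIC))
E
```

```text
0.0 57 x [0.55  0.583 0.587] y [-0.033  0.045]
0.01 92 x [0.487 0.584 0.589] y [-0.033  0.051]
0.02 88 x [0.55  0.585 0.588] y [-0.033  0.048]
0.03 84 x [0.55  0.584 0.588] y [-0.033  0.046]
0.04 90 x [0.547 0.584 0.588] y [-0.033  0.048]
0.05 298 x [0.54  0.565 0.587] y [-0.032  0.051]
```

View pics/s7.png

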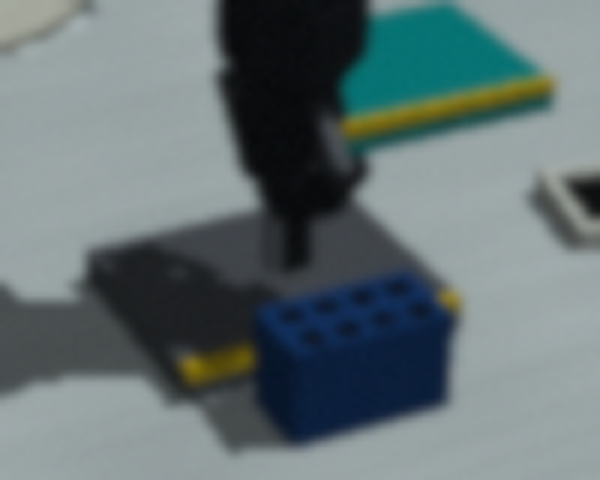

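The block now stands on the bench beyond the step with its wells up (350,310), untouched. Next I'll lift, open and measure it from above.

Emit:
move_arm([
  [[0,-0.02,-0.01,0],[0,-0.05,-0.01,0],[0,-0.08,0,0],[0,-0.11,0.02,0],[0,-0.11,0.05,0]],
], claw=0.085)

```text
time: 13.4
ee_pos: [0.5386, 0.0124, 0.1224]
tcp_rot: [-89.6, 0.0, -92.4]
wrist_force: [1.0, 0.0, 0.7]
opening: 0.0727
```

Emit:
move_arm([
  [[0.002,0,0.02,0],[0.002,0,0.027,0],[0.002,0,0.027,0],[0.002,0,0.027,0]],
])

```text
time: 13.8
ee_pos: [0.5626, 0.0092, 0.1171]
tcp_rot: [-90.1, -0.0, -92.4]
wrist_force: [-0.3, 0.2, 0.0]
opening: 0.0851
```

```bash
python3 - <<'E'
from h import *
np.set_printoptions(precision=4,suppress=True)
c=camera("wrist"); Z=c["range_z"]; v,u=np.mgrid[0:420,0:560]; H,S,V=hsv(c)
P=np.stack([(u-c["cx"])/c["fx"]*Z,(v-c["cy"])/c["fy"]*Z,Z],-1)@c["T"][:3,:3].T+c["T"][:3,3]
q=P[(S>100)&(H>100)&(H<130)&(abs(P[...,2]-.056)<.006)]
(a,b),s,t=cv2.minAreaRect((q[:,:2]*1000).astype(np.float32)); print("top face",a,b,s,t,"z",np.median(q[:,2]))
g=P[(abs(P[...,2]-.02)<.003)&(S<60)]; print("step x max",np.percentile(g[:,0],99.5))
plan((a/1000,b/1000,.12,-92.4),(a/1000,b/1000,-.004,-92.4))
c=camera("top"); H,S,V=hsv(c); print("tray floor",rect(c,(V<60),.008,(158,195,212,238)))
cv2.imwrite("pics/w8.png",camera("wrist")["color"])
E
```

```text
top face 561.0110473632812 10.613578796386719 (88.1318588256836, 45.38087844848633) 87.58551788330078 z 0.055703999802178134
step x max 0.5182729039868248
(0.5610110473632812, 0.010613578796386719, 0.12, -92.4) -> [-0.0013 -0.0028 -0.0015] turn 0.0
(0.5610110473632812, 0.010613578796386719, -0.004, -92.4) -> [-0.     0.124  0.   ] turn 0.0
tray floor (array([0.4726, 0.2636], dtype=float32), array([0.0545, 0.0954], dtype=float32), np.float32(75.023476))
```

View pics/w8.png

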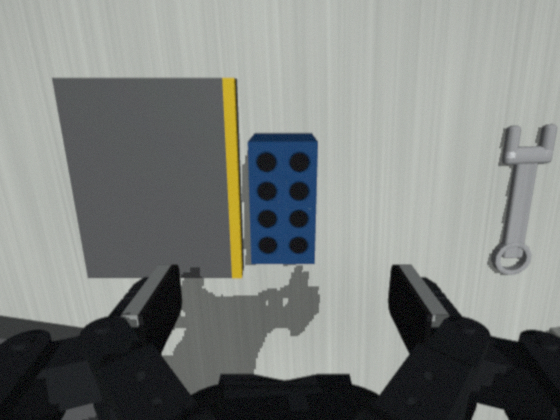

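The block stands wells up at (282,198), square to the jaws, with the wrench well clear. I'll lower to TCP z = 0, which puts the real tips at about 0.03, and grip.

Emit:
move_arm([
  [[-0.001,0.03,-0.001,0],[-0.001,0.065,-0.001,0],[-0.001,0.09,-0.001,0],[-0.001,0.108,-0.001,0],[-0.001,0.117,-0.001,0]],
])

```text
time: 14.45
ee_pos: [0.561, 0.0102, -0.0013]
tcp_rot: [-90.1, -0.0, -92.4]
wrist_force: [-0.3, -0.6, 0.0]
opening: 0.085
```

Emit:
move_arm([
  [[0,0,0,0],[0,0,0,0],[0,0,0,0],[0,0,0,0],[0,0,0,0]],
], claw=0.03, newtons=60)

```text
time: 14.95
ee_pos: [0.5632, 0.0102, 0.002]
tcp_rot: [-89.9, 0.0, -92.4]
wrist_force: [-1.5, 0.6, 6.3]
opening: 0.0447
```

Emit:
move_arm([
  [[0,0,0,0],[0,0,0,0],[0,-0.01,0,0],[0,-0.03,0,0],[0,-0.06,0,0]],
])

```text
time: 15.45
ee_pos: [0.5611, 0.0102, 0.0597]
tcp_rot: [-90.2, -0.0, -92.4]
wrist_force: [0.4, -0.8, -4.8]
opening: 0.0447
```

```bash
python3 - <<'E'
from h import *
o=get_obs();p=o["ee_pos"]; print(p,o["opening"])
plan((.53,.12,.085,-98),(.4726,.2636,.085,-105))
E
```

```text
[0.56108554 0.01015337 0.05966277] 0.044742835127249234
(0.53, 0.12, 0.085, -98) -> [-0.1084 -0.0253 -0.0357] turn 5.59
(0.4726, 0.2636, 0.085, -105) -> [-0.1342 -0.     -0.0768] turn 7
```

Emit:
move_arm([
  [[-0.02,-0.012,-0.006,1],[-0.05,-0.02,-0.015,3],[-0.08,-0.025,-0.025,5],[-0.1,-0.025,-0.033,5.6],[-0.108,-0.025,-0.036,5.6]],
])

```text
time: 15.95
ee_pos: [0.5303, 0.1213, 0.0858]
tcp_rot: [-90.0, 0.0, -97.9]
wrist_force: [0.9, -1.0, -4.0]
opening: 0.0447
```

Emit:
move_arm([
  [[-0.03,0,-0.017,2],[-0.065,0,-0.037,4],[-0.1,0,-0.057,6],[-0.125,0,-0.071,7],[-0.134,0,-0.077,7]],
])

```text
time: 16.45
ee_pos: [0.4725, 0.2648, 0.0853]
tcp_rot: [-90.0, 0.0, -104.9]
wrist_force: [0.3, -1.0, -4.3]
opening: 0.045
```

Emit:
move_arm([
  [[0,0,0,0],[0,0,0,0]],
])

```text
time: 16.65
ee_pos: [0.4736, 0.2623, 0.0852]
tcp_rot: [-90.0, -0.0, -105.0]
wrist_force: [0.4, -0.5, -4.0]
opening: 0.0451
```

```bash
python3 - <<'E'
from h import *
np.set_printoptions(precision=4,suppress=True)
c=camera("wrist"); Z=c["range_z"]; v,u=np.mgrid[0:420,0:560]; H,S,V=hsv(c)
P=np.stack([(u-c["cx"])/c["fx"]*Z,(v-c["cy"])/c["fy"]*Z,Z],-1)@c["T"][:3,:3].T+c["T"][:3,3]
p=get_obs()["ee_pos"]
m=(S>100)&(H>100)&(H<130)&(np.hypot(P[...,0]-p[0],P[...,1]-p[1])<.07); q=P[m]
print("z hist",np.histogram(q[:,2],bins=np.arange(.06,.17,.01)))
q=q[q[:,2]>np.percentile(q[:,2],60)-.006]
print(cv2.minAreaRect((q[:,:2]*1000).astype(np.float32)),np.median(q[:,2]))
w=(S<40)&(V>150)&(abs(P[...,2]-.014)<.003); r=P[w]; print("rim pts",len(r), r.min(0) if len(r) else 0, r.max(0) if len(r) else 0)
plan((.4726,.2632,.012,-105))
cv2.imwrite("pics/w9.png",c["color"])
E
```

```text
z hist (array([    0,     0,   181,   383,   470,   562,   696, 17747,   805,
          38,    36]), array([0.06, 0.07, 0.08, 0.09, 0.1 , 0.11, 0.12, 0.13, 0.14, 0.15, 0.16,
       0.17]))
((474.20721435546875, 267.0537414550781), (100.77337646484375, 89.11672973632812), 24.891468048095703) 0.13898269943243263
rim pts 2055 [0.4449 0.2812 0.0112] [0.522  0.3288 0.0161]
(0.4726, 0.2632, 0.012, -105) -> [-0.0008  0.0733 -0.0015] turn -0.03
```

View pics/w9.png

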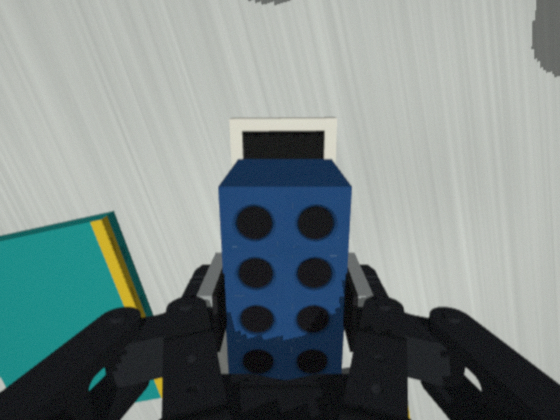

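The block (285,275) is held level, wells up, over the tray, with its sides parallel to the tray's. The tray's far outer edge is at (283,118). I'll check the alignment along the tray before lowering.

```bash
python3 - <<'E'
from h import *
c=camera("wrist"); a=np.radians(-15); R=np.array([[np.cos(a),-np.sin(a)],[np.sin(a),np.cos(a)]])
t=[.4726,.2636]; f=lambda uv,h:((ray(c,uv,h)[:,:2]-t)@R).round(4)
print("tray outer far corners (exp -+.036,.057)",f([[231,118],[336,118]],.014))
print("floor far corners (exp -+.028,.049)",f([[242,131],[325,131]],.014))
print("block far top corners (exp -+.023,.044)",f([[221,187],[350,187]],.139))
E
```

```text
tray outer far corners (exp -+.036,.057) [[-0.034   0.058 ]
 [ 0.0359  0.0579]]
floor far corners (exp -+.028,.049) [[-0.027   0.0495]
 [ 0.0288  0.0494]]
block far top corners (exp -+.023,.044) [[-0.0204  0.0427]
 [ 0.0239  0.0426]]
```

Emit:
move_arm([
  [[-0.002,0.02,-0.001,0],[-0.002,0.04,-0.001,0],[-0.002,0.055,-0.001,0],[-0.002,0.063,-0.001,0],[-0.002,0.068,-0.001,0]],
])

```text
time: 17.25
ee_pos: [0.4729, 0.2647, 0.0167]
tcp_rot: [-90.0, -0.0, -105.0]
wrist_force: [-0.2, -0.6, -4.5]
opening: 0.0447
```

Emit:
move_arm([
  [[0,0.002,0,0],[0,0.004,0,0],[0,0.006,0,0],[0,0.007,0,0],[0,0.007,0,0]],
])

```text
time: 17.75
ee_pos: [0.473, 0.2653, 0.0104]
tcp_rot: [-90.0, 0.0, -105.0]
wrist_force: [-0.7, 0.5, -5.3]
opening: 0.0445
```

Still carrying the full weight, so I'll go down a little more until it touches.

Emit:
move_arm([
  [[0,0.001,0,0],[0,0.002,0,0],[0,0.002,0,0]],
])

```text
time: 18.05
ee_pos: [0.4731, 0.2654, 0.01]
tcp_rot: [-90.0, 0.1, -105.0]
wrist_force: [-5.5, -3.6, 9.2]
opening: 0.0445
```

Emit:
move_arm([
  [[0,0,0,0],[0,0,0,0],[0,0,0,0],[0,0,0,0],[0,-0.005,0,0]],
], claw=0.085)

```text
time: 18.55
ee_pos: [0.4726, 0.265, 0.0128]
tcp_rot: [-90.0, -0.0, -105.0]
wrist_force: [0.1, 0.1, 0.1]
opening: 0.0848
```

Emit:
move_arm([
  [[0,-0.02,0,0],[0,-0.05,0,0],[0,-0.09,0,0],[0,-0.12,0,0],[0,-0.12,0,0]],
])

```text
time: 19.05
ee_pos: [0.4747, 0.2662, 0.1384]
tcp_rot: [-89.7, 0.3, -105.0]
wrist_force: [0.8, -0.4, -0.6]
opening: 0.0849
```

```bash
python3 - <<'E'
from h import *
np.set_printoptions(precision=4,suppress=True)
c=camera("wrist"); Z=c["range_z"]; v,u=np.mgrid[0:420,0:560]; H,S,V=hsv(c)
P=np.stack([(u-c["cx"])/c["fx"]*Z,(v-c["cy"])/c["fy"]*Z,Z],-1)@c["T"][:3,:3].T+c["T"][:3,3]
q=P[(S>100)&(H>100)&(H<130)&(abs(P[...,2]-.064)<.008)]
A=np.c_[q[:,:2],np.ones(len(q))]; print(cv2.minAreaRect((q[:,:2]*1000).astype(np.float32)),"z",np.median(q[:,2]),"slope",np.linalg.lstsq(A,q[:,2],rcond=None)[0][:2])
cv2.imwrite("pics/w10.png",c["color"])
o=get_obs(); print(o["time"],o["opening"],o["wrist_force"])
E
```

```text
((473.36517333984375, 265.58843994140625), (88.34601593017578, 45.34719467163086), 75.1220932006836) z 0.06362801096300078 slope [ 0.0003 -0.0032]
19.1 0.08482045980570761 [ 0.4238 -0.0226 -0.9426]
```

```bash
python3 -c "
from workcell import *
job_done()"
```

```text
the job is handed in; nothing more can be done
```

I picked up the block, set it on the small grey step with its wells towards the robot, and pushed it over the yellow edge. It rolled the quarter turn and stood wells up beyond the step with nothing touching it. I then gripped it again, lowered it into the tray until it touched, let go and lifted clear. I handed the job in at about 19 s.

**Last checks:**
- **Height and level:** the top face is at 63.6 mm against 64 mm expected, and its slope is below 0.004 rad.
- **Position:** the centre is at (0.4734, 0.2656), about 2 mm from the measured tray centre (0.4726, 0.2636).
- **Angle:** the long side is at 75.1° against 75.0° for the tray.
- **Release:** the gripper is open and clear.

**What went wrong or disagreed:**
- **First push missed:** the shut fingertips were about 28 mm higher than the reported TCP, so they passed over the block's top without moving it. I confirmed the offset by depth and by contact force and allowed for it afterwards. The first grip must also have been shallower than planned, but it held.
- **Not seen at the end:** the final picture was refused by the 12-picture limit, so the last check is from camera depth and colour only.
- **Bystanders:** I did not re-measure them. The moves kept clear of them and no unexpected contact force showed.

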